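# Fit the control spindles to the opened amplifier chassis

### The job

First lift the dust cover off the amplifier chassis and hang it by its handle across both prongs of the hook stand. Then pull every control spindle in the rack forward out of its spring clip, turn it so its flat matches the D-hole, and push it fully home in the coupling of its own colour. Leave everything else on the bench undisturbed.

Things in the scene. Friction and masses are not known exactly. Their poses are not given: they have to be found in the camera images.
- chassis: Amplifier chassis lying panel-up: box 150 (x) x 280 (y) x 85 mm high, 4 kg, loose (it may get shoved). Origin: above its centre, level with the coupling tops, 95 mm above the bench, z up. Three 46 mm square coupling blocks (red at y +80 mm, blue 0, yellow -80 mm) stand through the panel, tops 95 mm above the bench.
- cover: Green dust cover, an upside-down tray 84 (x) x 250 (y) x 24 mm, 0.35 kg (+-20 %), loose, at first on the chassis panel over the couplings. Origin: centre of its lower rim, z up. Rigid handle on top: black bar 12 x 12 mm in section along y, 122 mm long, on uprights at y = +-57 mm (8 mm thick); bar underside 54 mm above the cover's top face.
- cover_bar (a point): Centre of the cover's handle bar (84 mm above the cover's origin); axes as the cover.
- hook: Fixed stand, double hook: two level prongs (8 mm thick, y = +-32 mm, upper sides 150 mm above the bench) pointing to the stand's -x, towards the robot. They run from the upright plate (near face at x = +52 mm, 90 mm wide, 156 mm high) to x = -18 mm, then turn up; tips at x = -28 mm, 15 mm above the upper sides. Origin: on the bench below the seat.
- hook_seat (a point): Midway between the prongs at the height of their upper sides, where the handle bar should rest (bar centre then 6 mm above this point); axes as the stand. The cover hung here clears the upright plate by 10 mm.
- rack: Fixed rack with three sprung C clips 80 mm apart along y; base 75 x 220 x 10 mm, back board on +x (82 mm high). Origin: on the bench below the middle clip. Steel jaws, 69 to 81 mm above the bench, grip the spindles' necks and reach 16 mm forward of the clip axis, mouths open to the rack's -x (to the robot). A pull of about 3 to 7 N that way over 25 mm snaps a neck out; the shoulder below bars lifting.
- clip1 (a point): Clip 1 of the rack (1 at y +80 mm, 2 at 0, 3 at -80 mm): on the clip's axis, on the top of the rack's base (10 mm above the bench), where the foot of a stored spindle stands; axes as the rack. Some clips may be empty.
- clip2 (a point): Clip 2 of the rack (1 at y +80 mm, 2 at 0, 3 at -80 mm): on the clip's axis, on the top of the rack's base (10 mm above the bench), where the foot of a stored spindle stands; axes as the rack. Some clips may be empty.
- clip3 (a point): Clip 3 of the rack (1 at y +80 mm, 2 at 0, 3 at -80 mm): on the clip's axis, on the top of the rack's base (10 mm above the bench), where the foot of a stored spindle stands; axes as the rack. Some clips may be empty.
- spindle_red: Spindle with red knob, 116 mm, 0.16 kg (+-20 %), may be absent; at first upright in a clip. Origin: centre of the foot, z towards the knob. From the foot: D shaft 50 mm (diameter 20, flat 5.5 mm from the axis on +x, foot tapered), shoulder 34 mm diameter to 56 mm, round neck 18 mm diameter to 84 mm, bar knob to 116 mm: 48 long in x, 18 thick in y, white pointer line on top towards +x (the flat).
- socket_red (a point): Mouth of the red coupling on the chassis: centre of the D-shaped hole (1.2 mm clearance all round, 25 mm deep block, hollow below) at the block's top face, 95 mm above the bench. x points to the hole's flat side, z up. A spindle is home when its shoulder lies on this face, its foot then 50 mm below this point.
- spindle_blue: Spindle with blue knob, 116 mm, 0.16 kg (+-20 %), may be absent; at first upright in a clip. Origin: centre of the foot, z towards the knob. From the foot: D shaft 50 mm (diameter 20, flat 5.5 mm from the axis on +x, foot tapered), shoulder 34 mm diameter to 56 mm, round neck 18 mm diameter to 84 mm, bar knob to 116 mm: 48 long in x, 18 thick in y, white pointer line on top towards +x (the flat).
- socket_blue (a point): Mouth of the blue coupling on the chassis: centre of the D-shaped hole (1.2 mm clearance all round, 25 mm deep block, hollow below) at the block's top face, 95 mm above the bench. x points to the hole's flat side, z up. A spindle is home when its shoulder lies on this face, its foot then 50 mm below this point.
- spindle_yellow: Spindle with yellow knob, 116 mm, 0.16 kg (+-20 %), may be absent; at first upright in a clip. Origin: centre of the foot, z towards the knob. From the foot: D shaft 50 mm (diameter 20, flat 5.5 mm from the axis on +x, foot tapered), shoulder 34 mm diameter to 56 mm, round neck 18 mm diameter to 84 mm, bar knob to 116 mm: 48 long in x, 18 thick in y, white pointer line on top towards +x (the flat).
- socket_yellow (a point): Mouth of the yellow coupling on the chassis: centre of the D-shaped hole (1.2 mm clearance all round, 25 mm deep block, hollow below) at the block's top face, 95 mm above the bench. x points to the hole's flat side, z up. A spindle is home when its shoulder lies on this face, its foot then 50 mm below this point.
- multimeter: Bystander: yellow handheld meter lying flat, 170 x 85 x 40 mm.
- calculator: Bystander: black pocket calculator lying flat, 130 x 75 x 16 mm.
- solder_reel: Bystander: metal solder reel standing on end, 64 mm diameter, 50 mm high.
- screwdriver: Bystander: screwdriver with red handle, lying along its x.
- capacitor_a: Bystander: blue capacitor can, 44 mm diameter, 70 mm high.
- capacitor_b: Bystander: bright capacitor can, 38 mm diameter, 55 mm high.
Mind the look-alikes: they are no part of the job. What is shaped like the spindle_red but green is not meant.

How it is judged:
By the outcome, as a careful person would: the job done as asked, in the order asked, and still so for the second after the job is handed in, with the robot touching nothing.
Of spindle_red, spindle_blue, spindle_yellow only 2 to 3 are there at a start; the rules pass over those that are not, and their reading is None.
At some moment in a run one of chassis may be knocked a few centimetres aside while the robot is not near it.
It also fails if it takes over 210 s, if anything falls off the work surface, if the arm or the gripper's body presses on something with over 40 N, if the wrist force passes 120 N, or if a joint passes its speed limit or range.

### The arm

A 7-joint arm with a two-finger parallel gripper is mounted at the origin on the work surface. World frame = base frame: x ahead of the robot, y to its left, z up, the work surface at z = 0. Lengths are in m, angles in rad, forces in N, time in s.
With the tool pointing down it reaches from about 0.4 to 0.85 m from the base axis. Payload 10.4 kg.
Tool frame: the origin (TCP) lies at the very end of the fingers, on their centre line; the grasp point (between the pads) lies 19 mm behind it (bot.grip_point_offset is the distance from the TCP to the grasp point, in m); z points along the fingers, y is the line along which they close (so a half turn about z gives the same grasp; the last joint's range is limited). The gripper opens to 85 mm and grips with 20 to 120 N. Pads are 22 mm wide; open, the fingers measure 114 mm over their backs; the gripper's body (76 mm by 85 mm) begins 54 mm behind the grasp point. The pads swing forward as they close: fully open they stand 13 mm farther back than shut.
Start: joints at [1.083, 0.332, -0.065, 1.46, 0.022, 1.35, -0.088], TCP at [0.28, -0.559, 0.231] pointing down, gripper open.
Joint ranges: [-2.6, 2.6], [-0.5, 2.12], [-1.47, 1.34], [0.16, 2.42], [-1.27, 4.41], [0.06, 2.06], [-2.6, 2.6]. Speed limits (rad/s): [2.22, 2.22, 2.79, 2.79, 3.14, 3.14, 3.14].

### API

Orientations are given as a unit quaternion [x, y, z, w].
In Python, from station import bot, optics gives the robot as it stands.
- The arm moves only by the tool arm_command, never from a script. Its argument "deltas" is a list that holds one entry, the list of rows, each a list of 4 numbers: the shift along the tool's x, y, z in mm, then the turn about the tool's z in rad. In form: [[[dx, dy, dz, spin], ...]]. A call has 1 to 20 rows; each row shifts and turns the commanded pose from where the row before left it, along the tool's axes as they then stand; what a row does not reach is not made up. A row lasts 1/12 s, in which the tool goes at most 41.7 mm and 7.16 degrees, less where a joint would pass 70% of its speed; a pose out of reach is approached as far as the arm can. A call with a gripper value outside its range is refused whole. "gripper" is the opening, from 0 (shut) to 1 (fully open), set as the call begins (left out, the last holds). The fingers move at their own pace and stop on an object; the grip force is fixed at half the most. Time passes only in rows, so rows that do not move let the fingers close. It gives the time, the measured TCP pose, the force, the opening and the grip force at its end, in the units of the state.
- bot.read_state(): the state, without advancing time (a new reading comes with each control period).
- optics.capture(name): name is "side" or "top"; returns the picture (480x640x3 uint8, red, green, blue); there is no depth.
- optics.calibration(name): a dict with "mtx" (3x3 intrinsics, pixels), "k1" (the pictures are not rectified: a ray, as slopes to the right and down, at radius r is drawn at 1 + k1 r^2 times it, then the intrinsics apply), "pose" (4x4, takes a point from camera to world coordinates). Camera axes: x right, y down, z forward; pixel columns grow to the right and rows downward; lengths in m; the calibration is good to about 2 mm. A picture is of the moment at which its call begins. calibration takes no time and is no camera call.
- bot.close_job(): hands the job in; it is judged then, once.
Trained networks look in the newest picture that a camera, given by its name, has taken for a name from the list of things; names that differ only in an ending like _2 or _b are one class to them, and where a whole thing is asked for, a point or a joint stands for the part that bears it (a point fixed in the world has none). Each returns a list of dicts, best first, with "conf" (0 to 1); they miss things now and then, are a little off and sometimes report something else, mostly with a low value. They report only what shows in the picture. A call takes as long as a camera call. They do not tell look-alikes from the thing itself.
- optics.find_in(camera, thing): "point" ([x, y, z] in m, in world coordinates, good to about 4 mm: the middle of the surface that is visible of it).
The state is a dict: "t": time; "joint_pos": joint angles; "joint_vel": joint speeds; "tau": joint torques, N m; "ee_pos": TCP position; "tcp_rot": TCP orientation; "force": force on the tool from outside, world axes, zero at the start; "ft_torque": the same for the moment, N m; "gripper_width": finger opening in m; "gripper_force": force on a finger pad.
Only numpy, scipy, OpenCV 4.12 (cv2) and the standard library are available. Lean on these libraries where they do the work, as an engineer would, in place of code of your own. Each camera call takes 0.05 s, during which the arm holds its last target. There are 200 camera calls.

## Working session

There is one attempt and no reset: what is moved stays moved. The work goes in short steps, Python scripts to look and compute and a tool call to move; the robot and the scene stay as the last step left them, time stands still between calls to the robot, and variables do not carry over. Pictures are saved under pics/ and viewed, at most 14 in all, crops included, and the job is handed in when it is done.

Besides the shell and the picture viewer there is one more tool, called after "Request:" as name(argument=value, ...), one argument or row to a line, values as JSON. arm_command: Moves the arm, as the interface text tells. Its arguments: {"type":"object","properties":{"deltas":{"type":"array"},"gripper":{"type":"number"}},"required":["deltas"]}

```bash
mkdir -p pics; cat > h.py <<'E'
import numpy as np, cv2
from station import bot, optics
def cal(n):
    c=optics.calibration(n); return np.array(c["mtx"]),c["k1"],np.array(c["pose"])
def ray(n,u,v):
    K,k,P=cal(n); d=np.linalg.solve(K,[u,v,1.])[:2]; r=np.linalg.norm(d); s=r
    for _ in range(30): s=r/(1+k*s*s)
    d=d*(s/r if r>0 else 1)
    return P[:3,3],P[:3,:3]@np.array([d[0],d[1],1])
def at(n,u,v,z):
    o,d=ray(n,u,v); return o+d*(z-o[2])/d[2]
def proj(n,p):
    K,k,P=cal(n); q=P[:3,:3].T@(np.array(p,float)-P[:3,3]); d=q[:2]/q[2]; d=d*(1+k*d@d)
    return (K@np.r_[d,1])[:2]
def save(n,f,crop=None,scale=1):
    im=optics.capture(n)[:,:,::-1]
    cv2.imwrite('pics/raw_'+f,im)
    if crop: im=im[crop[1]:crop[3],crop[0]:crop[2]]
    if scale!=1: im=cv2.resize(im,None,fx=scale,fy=scale,interpolation=cv2.INTER_CUBIC)
    cv2.imwrite('pics/'+f,im)
E
python3 - <<'E'
from h import *
np.set_printoptions(precision=4,suppress=True)
for n in('top','side'):
    save(n,n+'1.png'); print(n,cal(n))
    for t in ['chassis','cover','cover_bar','hook','hook_seat','rack','clip1','clip2','clip3','spindle_red','spindle_blue','spindle_yellow','multimeter','solder_reel','capacitor_a']:
        r=optics.find_in(n,t)
        print(t,[(np.round(q['point'],3).tolist(),round(q['conf'],2)) for q in r[:3]])
print(bot.read_state())
E
```

```text
top (array([[453.5912,   0.    , 321.5587],
       [  0.    , 453.5912, 249.6522],
       [  0.    ,   0.    ,   1.    ]]), 0.0022784175750318555, array([[ 0.0067, -0.9861,  0.166 ,  0.4   ],
       [-0.9999, -0.0091, -0.0138,  0.0113],
       [ 0.0151, -0.1659, -0.986 ,  1.0261],
       [ 0.    ,  0.    ,  0.    ,  1.    ]]))
chassis [([0.448, 0.015, 0.08], 0.95)]
cover [([0.476, 0.019, 0.105], 0.71)]
cover_bar [([0.476, 0.014, 0.106], 0.75)]
hook [([0.544, -0.329, 0.011], 0.59), ([0.448, 0.012, 0.083], 0.53)]
hook_seat [([0.547, -0.331, 0.01], 0.67), ([0.561, 0.33, 0.007], 0.31)]
rack [([0.562, 0.336, 0.01], 0.77)]
clip1 [([0.564, 0.331, 0.011], 0.91), ([0.753, -0.131, 0.034], 0.22)]
clip2 [([0.564, 0.331, 0.011], 0.91), ([0.753, -0.131, 0.034], 0.22)]
clip3 [([0.564, 0.331, 0.011], 0.91), ([0.753, -0.131, 0.034], 0.22)]
spindle_red [([0.442, 0.22, 0.112], 0.69), ([0.558, 0.259, 0.123], 0.6), ([0.562, 0.332, 0.01], 0.54)]
spindle_blue [([0.548, 0.419, 0.119], 0.59)]
spindle_yellow [([0.557, 0.34, 0.118], 0.94), ([0.701, 0.284, 0.072], 0.57), ([0.565, 0.334, 0.01], 0.56)]
multimeter
[... 1193 characters left out ...]
3, 0.362, 0.014], 0.24)]
solder_reel [([0.733, 0.14, 0.048], 0.64)]
capacitor_a [([0.687, 0.292, 0.058], 0.65), ([0.688, -0.309, 0.042], 0.59), ([0.555, 0.267, 0.104], 0.31)]
{'t': 1.6, 'joint_pos': array([ 1.0834,  0.3322, -0.0647,  1.4601,  0.0216,  1.3499, -0.0885]), 'joint_vel': array([ 0.0005, -0.0014, -0.0007, -0.0009,  0.0006,  0.0016, -0.0018]), 'tau': array([  0.0003, -62.5219,   0.0493, -39.1827,   0.0165,   0.0017,
        -0.    ]), 'ee_pos': array([ 0.2802, -0.5587,  0.2313]), 'tcp_rot': array([0.9731, 0.2303, 0.    , 0.    ]), 'force': array([-0.4066, -0.1707,  0.3111]), 'ft_torque': array([-0.0041,  0.0064,  0.0866]), 'gripper_force': 0.0, 'gripper_width': 0.08534711381068542}
```

View pics/top1.png

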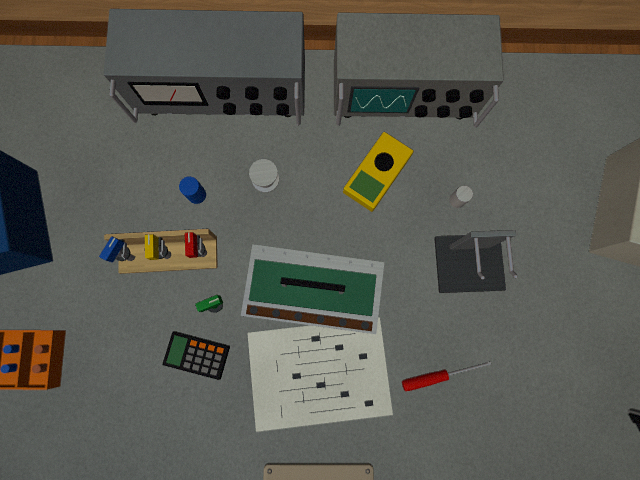

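View pics/side1.png

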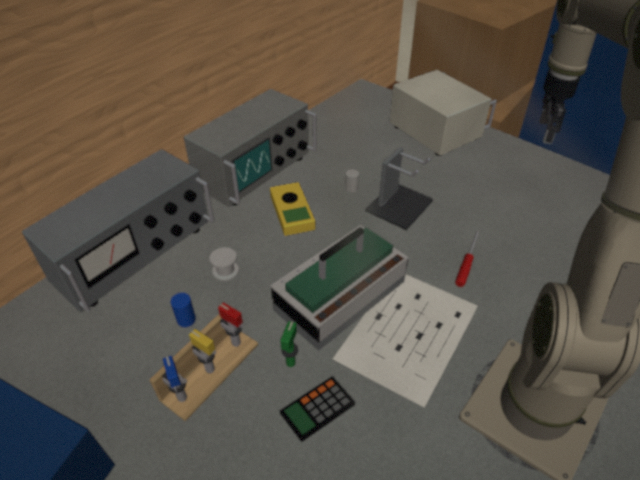

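Top picture: the handle bar lies from (281,281) to (345,288). The red, yellow and blue knobs are at (191,244), (153,246) and (112,249). The hook prongs are at about (480,270) and (513,268). The green look-alike at (209,303) stands outside the rack. Next, a closer crop.

```bash
python3 - <<'E'
from h import *
im=cv2.imread('pics/raw_top1.png')
a=cv2.resize(im[225:285,90:225],None,fx=5.9,fy=5.9,interpolation=cv2.INTER_CUBIC)[:300,:796]
a=cv2.resize(im[225:275,90:225],None,fx=5.9,fy=5.9,interpolation=cv2.INTER_CUBIC)
b=cv2.resize(im[222:302,425:525],None,fx=3.7,fy=3.7,interpolation=cv2.INTER_CUBIC)
c=cv2.resize(im[240:335,235:390],None,fx=2.7,fy=2.7,interpolation=cv2.INTER_CUBIC)
o=np.zeros((600,800,3),np.uint8)
o[:a.shape[0],:a.shape[1]]=a; o[300:300+b.shape[0],:b.shape[1]]=b; o[300:300+c.shape[0],375:375+c.shape[1]]=c
cv2.imwrite('pics/crop1.png',o)
E
```

```text
(no output)
```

View pics/crop1.png

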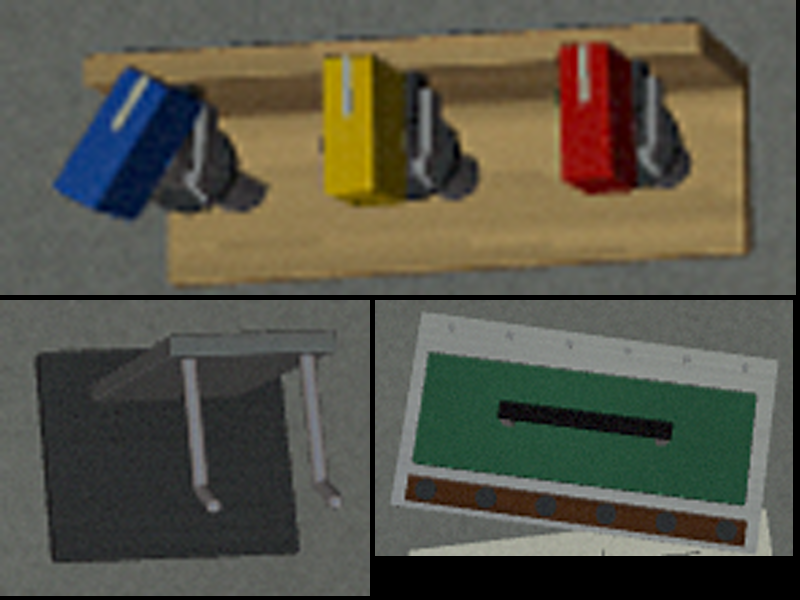

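The crop shows three spindles in the rack, all with pointer lines away from the robot (blue turned by about 30°), and the bar and prongs are clear. I'll fit poses by silhouette in both views.

```bash
cat >> h.py <<'E'
from scipy.optimize import minimize, least_squares
def box(sx,sy,z0,z1): return np.array([[a*sx/2,b*sy/2,c] for a in(-1,1) for b in(-1,1) for c in(z0,z1)])
def tf(p,P):
    c,s=np.cos(p[2]),np.sin(p[2]); return np.c_[P[:,0]*c-P[:,1]*s+p[0],P[:,0]*s+P[:,1]*c+p[1],P[:,2]]
RNG=dict(red=((0,8),(172,180)),yellow=((22,32),),blue=((108,125),),green=((50,88),))
def cmask(im,col,smin=110,vmin=30):
    h=cv2.cvtColor(im,cv2.COLOR_BGR2HSV); m=np.zeros(im.shape[:2],np.uint8)
    for a,b in RNG[col]: m|=cv2.inRange(h,(a,smin,vmin),(b,255,255))
    return m
def blob(m,near):
    n,l,st,c=cv2.connectedComponentsWithStats(m); ok=[i for i in range(1,n) if st[i,4]>25]
    i=min(ok,key=lambda i:np.hypot(*(c[i]-near))); 
    pts=np.argwhere(l==i)[:,::-1].astype(np.float32); return cv2.convexHull(pts)
def fit(obs,P,p0):
    """obs: list of (camera, hull in px)"""
    def c(p):
        e=0
        for n,h in obs:
            q=np.array([proj(n,x) for x in tf(p,P)],np.float32); q=cv2.convexHull(q)
            a,_=cv2.intersectConvexConvex(q,h); A=cv2.contourArea(q); B=cv2.contourArea(h)
            e+=1-a/(A+B-a)
        return e
    best=None
    for d in(-.3,0,.3):
        r=minimize(c,[p0[0],p0[1],p0[2]+d],method='Nelder-Mead',options=dict(initial_simplex=[[p0[0]+i,p0[1]+j,p0[2]+d+k] for i,j,k in((0,0,0),(.01,0,0),(0,.01,0),(0,0,.15))],xatol=1e-4,fatol=1e-5))
        if best is None or r.fun<best.fun: best=r
    return best.x,best.fun
E
python3 - <<'E'
from h import *
im={n:cv2.imread(f'pics/raw_{n}1.png') for n in('top','side')}
def go(col,P,p0,zc,lab):
    hs=[(n,blob(cmask(im[n],col),proj(n,[p0[0],p0[1],zc]))) for n in im]
    for s in ([hs[0]],[hs[1]],hs): print(lab,[n for n,_ in s],*[np.round(v,4) for v in fit(s,P,p0)])
go('red',box(.048,.018,.094,.126),[.557,.262,0],.11,'red')
go('yellow',box(.048,.018,.094,.126),[.553,.345,0],.11,'yel')
go('blue',box(.048,.018,.094,.126),[.545,.424,-.4],.11,'blu')
go('green',box(.084,.25,.085,.109),[.475,.02,-.1],.1,'cover')
# bar ends, z=.175
for uv in((281,280),(345,287)): print(at('top',*uv,.175))
px=[(476.4,238.2),(508,237.1),(482.3,277.7),(515.5,276.6)]
H=np.array([[.052,.032,.15],[.052,-.032,.15],[-.028,.032,.165],[-.028,-.032,.165]])
r=least_squares(lambda p:np.ravel([proj('top',x) for x in tf(p,H)]-np.array(px)),[.55,-.33,0])
print('hook',r.x,r.fun)
# rack base front corners/right
pr=[(90+170/5.9,225+283/5.9),(90+748/5.9,225+253/5.9)]
a,b=[at('top',*u,.010) for u in pr]; print('rack',a,b,np.linalg.norm(a-b),np.arctan2((b-a)[0],-(b-a)[1]))
E
```

```text
red ['top'] [0.563  0.2659 0.1377] 0.1078Traceback (most recent call last):
  File "<stdin>", line 6, in <module>
  File "<stdin>", line 5, in go
  File "h.py", line 45, in fit
    r=minimize(c,[p0[0],p0[1],p0[2]+d],method='Nelder-Mead',options=dict(initial_simplex=[[p0[0]+i,p0[1]+j,p0[2]+d+k] for i,j,k in((0,0,0),(.01,0,0),(0,.01,0),(0,0,.15))],xatol=1e-4,fatol=1e-5))
    res = _minimize_neldermead(fun, x0, args, callback, bounds=bounds,
                               **options)
    fxe = func(xe)
    fx = function(np.copy(x), *(wrapper_args + args))
  File "h.py", line 39, in c
    q=np.array([proj(n,x) for x in tf(p,P)],np.float32); q=cv2.convexHull(q)
                ~~~~^^^^^
  File "h.py", line 13, in proj
    K,k,P=cal(n); q=P[:3,:3].T@(np.array(p,float)-P[:3,3]); d=q[:2]/q[2]; d=d*(1+k*d@d)
          ~~~^^^
  File "h.py", line 4, in cal
    c=optics.calibration(n); return np.array(c["mtx"]),c["k1"],np.array(c["pose"])
ValueError: time passes only in moves, steps and waits
```

```bash
sed -i 's/^def cal(n):/import functools\n@functools.cache\ndef cal(n):/' h.py
cat > f1.py <<'E'
from h import *
im={n:cv2.imread(f'pics/raw_{n}1.png') for n in('top','side')}
def go(col,P,p0,zc,lab):
    hs=[(n,blob(cmask(im[n],col),proj(n,[p0[0],p0[1],zc]))) for n in im]
    for s in ([hs[0]],[hs[1]],hs): print(lab,[n for n,_ in s],*[np.round(v,4) for v in fit(s,P,p0)])
go('red',box(.048,.018,.094,.126),[.557,.262,0],.11,'red')
go('yellow',box(.048,.018,.094,.126),[.553,.345,0],.11,'yel')
go('blue',box(.048,.018,.094,.126),[.545,.424,-.4],.11,'blu')
go('green',box(.084,.25,.085,.109),[.475,.02,-.1],.1,'cover')
# bar ends, z=.175
for uv in((281,280),(345,287)): print(at('top',*uv,.175))
px=[(476.4,238.2),(508,237.1),(482.3,277.7),(515.5,276.6)]
H=np.array([[.052,.032,.15],[.052,-.032,.15],[-.028,.032,.165],[-.028,-.032,.165]])
r=least_squares(lambda p:np.ravel([proj('top',x) for x in tf(p,H)]-np.array(px)),[.55,-.33,0])
print('hook',r.x,r.fun)
# rack base front corners/right
pr=[(90+170/5.9,225+283/5.9),(90+748/5.9,225+253/5.9)]
a,b=[at('top',*u,.010) for u in pr]; print('rack',a,b,np.linalg.norm(a-b),np.arctan2((b-a)[0],-(b-a)[1]))
E
python3 f1.py
```

```text
red ['top'] [0.563  0.2659 0.1377] 0.1078
red ['side'] [0.5633 0.2641 0.0062] 0.1279
red ['top', 'side'] [0.563  0.2652 0.0945] 0.2643
yel ['top'] [0.5572 0.3455 0.1133] 0.1048
yel ['side'] [0.5566 0.3438 0.0787] 0.0979
yel ['top', 'side'] [0.5562 0.3443 0.0844] 0.2336
blu ['top'] [ 0.5517  0.425  -0.4061] 0.1258
blu ['side'] [ 0.5539  0.4236 -0.4265] 0.1467
blu ['top', 'side'] [ 0.5517  0.4246 -0.4279] 0.279
cover ['top'] [ 0.479   0.017  -0.1193] 0.0355
cover ['side'] [ 0.5575 -0.0022  0.7418] 0.977
cover ['top', 'side'] [ 0.4789  0.016  -0.1192] 1.0172
[0.48468343 0.07523307 0.175     ]
[ 0.47248345 -0.04511331  0.175     ]
hook [ 0.52261062 -0.34016574  0.03671727] [-0.34272906 -0.10104287  0.16809158  0.13729237  0.11578102 -0.09761853
  0.05384277  0.06032395]
rack [0.51394233 0.45015316 0.01      ] [0.52725402 0.23242142 0.01      ] 0.21813828486879455 0.06106206700028327
```

```bash
cat >> h.py <<'E'
from scipy.spatial.transform import Rotation as Ro
def plan(*targets):
    """targets: (x,y,z,toolx yaw or None). prints shift in tool axes (mm) BEFORE the spin, then spin"""
    s=bot.read_state(); p=np.array(s['ee_pos']); R=Ro.from_quat(s['tcp_rot']).as_matrix()
    yaw=np.arctan2(R[1,0],R[0,0]); print('t %.1f'%s['t'],'tcp',np.round(p,4),'yaw %.3f'%yaw,'tilt',np.round(R[2],3),'F',np.round(s['force'],1),'w %.4f gf %.0f'%(s['gripper_width'],s['gripper_force']),'q7 %.2f'%s['joint_pos'][6])
    for t in targets:
        d=np.array(t[:3])-p; c,q=np.cos(yaw),np.sin(yaw)
        sp=0 if t[3] is None else -((t[3]-yaw+np.pi)%(2*np.pi)-np.pi)
        print('mm',np.round(1e3*np.array([d@[c,q,0],d@[q,-c,0],-d[2]]),1),'spin %.3f'%sp); p=np.array(t[:3]); yaw-=sp
E
python3 -c "
from h import *
y=np.pi/2-.112
plan((.4787,.0155,.27,None),(.4787,.0155,.27,y),(.4787,.0155,.150,y))"
```

```text
t 1.6 tcp [ 0.2802 -0.5587  0.2313] yaw 0.465 tilt [ 0.  0. -1.] F [-0.4 -0.2  0.3] w 0.0853 gf 0 q7 -0.09
mm [ 434.8 -424.3  -38.7] spin 0.000
mm [ 0.  0. -0.] spin -0.994
mm [  0.   0. 120.] spin -0.000
```

Request:
arm_command(
  deltas=[
    [[21.7,-21.2,-1.9,0],[21.7,-21.2,-1.9,0],[21.7,-21.2,-1.9,0],[21.7,-21.2,-1.9,0],[21.7,-21.2,-1.9,0],[21.7,-21.2,-1.9,0],[21.7,-21.2,-1.9,0],[21.7,-21.2,-1.9,0],[21.7,-21.2,-1.9,0],[21.7,-21.2,-1.9,0],[21.7,-21.2,-1.9,0],[21.7,-21.2,-1.9,0],[21.7,-21.2,-1.9,0],[21.7,-21.2,-1.9,0],[21.7,-21.2,-1.9,0],[21.7,-21.2,-1.9,0],[21.7,-21.2,-1.9,0],[21.7,-21.2,-1.9,0],[21.7,-21.2,-1.9,0],[21.7,-21.2,-1.9,0]],
  ],
  gripper=1,
)

```text
t: 3.27
ee_pos: [0.4783, 0.0163, 0.2697]
tcp_rot: [0.973, 0.23, 0.0, 0.0]
force: [0.3, -0.2, 0.2]
gripper_width: 0.0854
gripper_force: 0.0
```

Request:
arm_command(
  deltas=[
    [[0,0,0,-0.0994],[0,0,0,-0.0994],[0,0,0,-0.0994],[0,0,0,-0.0994],[0,0,0,-0.0994],[0,0,0,-0.0994],[0,0,0,-0.0994],[0,0,0,-0.0994],[0,0,0,-0.0994],[0,0,0,-0.0994],[0,0,0,0],[0,0,0,0]],
  ],
)

```text
t: 4.27
ee_pos: [0.4781, 0.0149, 0.2694]
tcp_rot: [0.747, 0.665, 0.0, 0.0]
force: [-0.7, 0.2, -0.9]
gripper_width: 0.0854
gripper_force: 0.0
```

```bash
python3 -c "
from h import *
y=np.pi/2-.112
save('top','top2.png'); save('side','side2.png')
plan((.4787,.0155,.27,y),(.4787,.0155,.150,y))"
```

```text
t 4.4 tcp [0.4781 0.0149 0.2694] yaw 1.456 tilt [-0.  0. -1.] F [-0.4  0.4  0.3] w 0.0854 gf 0 q7 -0.25
mm [ 0.7  0.5 -0.6] spin -0.003
mm [  0.   0. 120.] spin -0.000
```

View pics/side2.png

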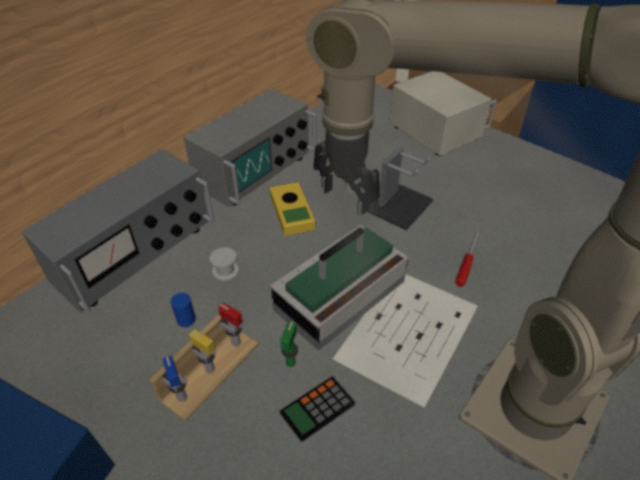

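The gripper hangs open above the bar (fingers at (325,165) and (365,190), bar at (345,243)), and the chassis hasn't moved. Descend and grip.

Request:
arm_command(
  deltas=[
    [[0.7,0.5,19,0],[0,0,20,0],[0,0,20,0],[0,0,20,0],[0,0,20,0],[0,0,20,0],[0,0,0,0],[0,0,0,0]],
  ],
)

```text
t: 5.03
ee_pos: [0.4782, 0.0156, 0.1501]
tcp_rot: [0.746, 0.666, -0.0, -0.001]
force: [0.5, -0.8, 0.8]
gripper_width: 0.0853
gripper_force: 0.0
```

Request:
arm_command(
  deltas=[
    [[0,0,0,0],[0,0,0,0],[0,0,0,0],[0,0,0,0],[0,0,0,0],[0,0,0,0],[0,0,0,0],[0,0,0,0],[0,0,0,0],[0,0,0,0]],
  ],
  gripper=0,
)

```text
t: 5.87
ee_pos: [0.479, 0.0154, 0.1506]
tcp_rot: [0.746, 0.666, 0.0, 0.0]
force: [2.1, -0.3, 2.5]
gripper_width: 0.0112
gripper_force: 61.0
```

Request:
arm_command(
  deltas=[
    [[0,0,-10,0],[0,0,-10,0],[0,0,-15,0],[0,0,-15,0],[0,0,-15,0],[0,0,-15,0],[0,0,-15,0],[0,0,-15,0],[0,0,0,0],[0,0,0,0],[0,0,0,0]],
  ],
)

```text
t: 6.78
ee_pos: [0.4781, 0.0155, 0.2596]
tcp_rot: [0.746, 0.666, -0.0, -0.0]
force: [0.9, -0.7, -3.5]
gripper_width: 0.0108
gripper_force: 60.3
```

```bash
python3 -c "
from h import *
save('top','top3.png'); save('side','side3.png')
c,s=np.cos(.037),np.sin(.037); h=np.array([.5226,-.3402])
f=lambda d:h+d*np.array([c,s])
y=np.pi/2+.037
a=f(-.13);b=f(0)
plan((*a,.26,y),(*a,.167,y),(*b,.167,y),(*b,.137,y))"
```

```text
t 6.9 tcp [0.4781 0.0154 0.2593] yaw 1.459 tilt [-0.    -0.002 -1.   ] F [ 0.4  0.9 -3.2] w 0.0111 gf 60 q7 -0.25
mm [-367.7  -44.5   -0.7] spin -0.149
mm [ 0.  0. 93.] spin -0.000
mm [  0. 130.  -0.] spin -0.000
mm [ 0.  0. 30.] spin -0.000
```

View pics/side3.png

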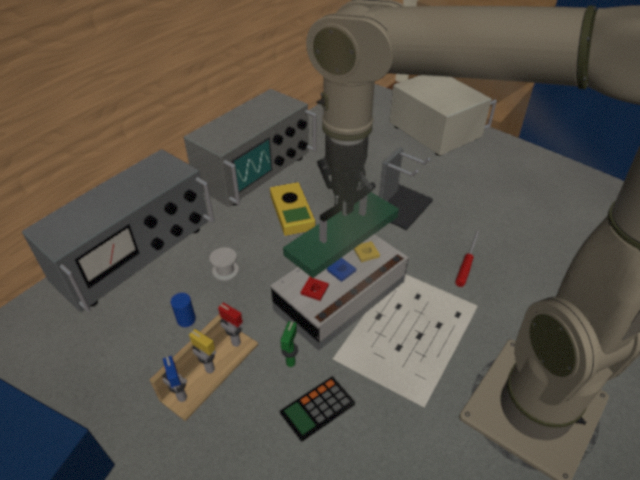

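The cover is lifted level (side view, around (340,232)), and the red, blue and yellow couplings show at (315,288), (341,270) and (367,250). Carry it to the front of the hook.

Request:
arm_command(
  deltas=[
    [[-18.4,-2.2,0,0],[-18.4,-2.2,0,0],[-18.4,-2.2,0,0],[-18.4,-2.2,0,0],[-18.4,-2.2,0,0],[-18.4,-2.2,0,0],[-18.4,-2.2,0,0],[-18.4,-2.2,0,0],[-18.4,-2.2,0,0],[-18.4,-2.2,0,0],[-18.4,-2.2,0,0],[-18.4,-2.2,0,0],[-18.4,-2.2,0,0],[-18.4,-2.2,0,0],[-18.4,-2.2,0,0],[-18.4,-2.2,0,0],[-18.4,-2.2,0,0],[-18.4,-2.2,0,0],[-18.4,-2.2,0,0],[-18.4,-2.2,0,0]],
  ],
)

```text
t: 8.55
ee_pos: [0.3932, -0.3459, 0.2593]
tcp_rot: [0.746, 0.666, -0.0, -0.001]
force: [0.9, -0.0, -3.3]
gripper_width: 0.0111
gripper_force: 60.2
```

Request:
arm_command(
  deltas=[
    [[0,0,0,-0.05],[0,0,0,-0.05],[0,0,0,-0.05],[0,0,15,0],[0,0,16,0],[0,0,16,0],[0,0,16,0],[0,0,15,0],[0,0,15,0],[0,0,0,0],[0,0,0,0],[0,0,0,0],[0,0,0,0]],
  ],
)

```text
t: 9.63
ee_pos: [0.3943, -0.3456, 0.1683]
tcp_rot: [0.694, 0.72, 0.0, 0.001]
force: [-0.5, -0.3, -3.5]
gripper_width: 0.0108
gripper_force: 60.3
```

```bash
python3 -c "
from h import *
save('top','top4.png',(340,180,560,345),3.6)
c,s=np.cos(.037),np.sin(.037); h=np.array([.5226,-.3402])
f=lambda d:h+d*np.array([c,s])
y=np.pi/2+.037
b=f(0)
plan((*b,.167,y),(*b,.137,y))"
```

```text
t 9.7 tcp [ 0.3942 -0.3456  0.1683] yaw 1.609 tilt [-0.001  0.001 -1.   ] F [ 0.5  0.2 -4.2] w 0.0109 gf 60 q7 0.63
mm [  0.5 128.5   1.3] spin 0.001
mm [ 0.  0. 30.] spin -0.000
```

View pics/top4.png

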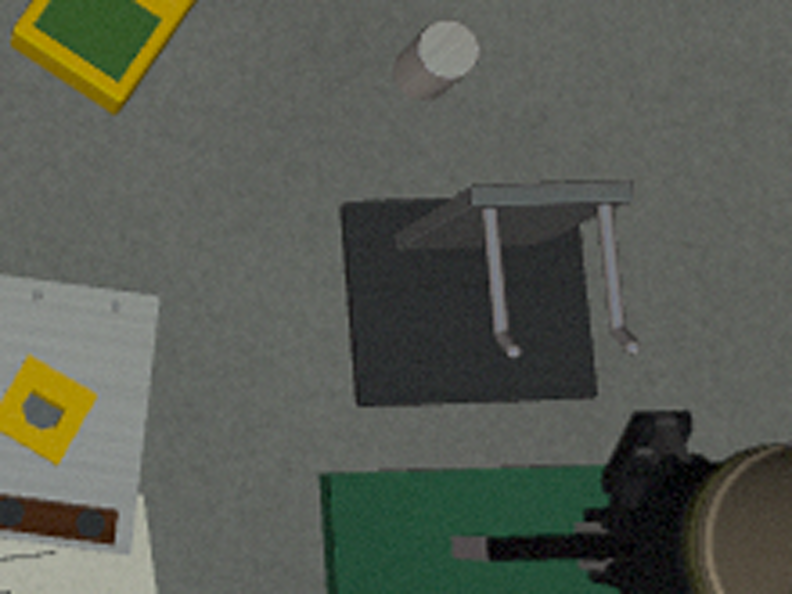

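The cover is square to the hook: its upper edge is at row 470 of the crop, and the prong tips are at (513,350) and (631,347). Slide it in.

Request:
arm_command(
  deltas=[
    [[0.5,13,0,0],[0,13,0,0],[0,13,0,0],[0,13,0,0],[0,13,0,0],[0,13,0,0],[0,13,0,0],[0,13,0,0],[0,12,0,0],[0,12,0,0],[0,0,0,0],[0,0,0,0]],
  ],
)

```text
t: 10.68
ee_pos: [0.5229, -0.3392, 0.1672]
tcp_rot: [0.693, 0.721, 0.0, -0.0]
force: [0.0, -0.1, -3.1]
gripper_width: 0.0105
gripper_force: 60.2
```

```bash
python3 -c "
from h import *
save('side','side5.png',(330,120,470,260),4)
plan((.5226,-.3402,.167,None),(.5226,-.3402,.138,None))"
```

```text
t 10.7 tcp [ 0.522  -0.3397  0.1672] yaw 1.609 tilt [ 0. -0. -1.] F [ 0.4  0.  -3.3] w 0.0108 gf 60 q7 0.46
mm [-0.6  0.5  0.2] spin 0.000
mm [ 0.  0. 29.] spin 0.000
```

View pics/side5.png

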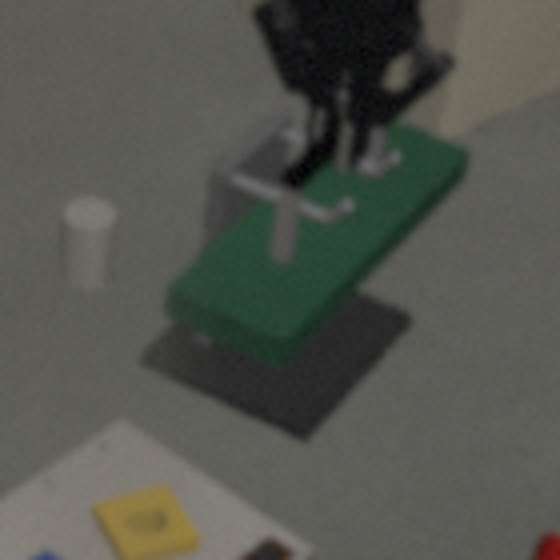

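The prongs run between the bar and the tray: in the crop, the near prong ends at (345,207) with the bar behind its upturned tip. Lower until it rests.

Request:
arm_command(
  deltas=[
    [[0,0,8,0],[0,0,8,0],[0,0,6,0],[0,0,3,0],[0,0,2,0],[0,0,1,0],[0,0,1,0],[0,0,0,0],[0,0,0,0]],
  ],
)

```text
t: 11.48
ee_pos: [0.5218, -0.34, 0.1386]
tcp_rot: [0.694, 0.72, 0.0, 0.0]
force: [-0.1, -0.6, -2.9]
gripper_width: 0.0109
gripper_force: 60.2
```

Request:
arm_command(
  deltas=[
    [[0,0,1,0],[0,0,1,0],[0,0,0,0],[0,0,0,0]],
  ],
)

```text
t: 11.82
ee_pos: [0.522, -0.3401, 0.1374]
tcp_rot: [0.694, 0.72, 0.0, 0.001]
force: [-3.1, 1.6, 6.0]
gripper_width: 0.0108
gripper_force: 61.4
```

Request:
arm_command(
  deltas=[
    [[0,0,0,0],[0,0,0,0],[0,0,0,0],[0,0,0,0],[0,0,0,0],[0,0,0,0],[0,0,0,0]],
  ],
  gripper=0.45,
)

```text
t: 12.4
ee_pos: [0.5217, -0.3399, 0.1363]
tcp_rot: [0.694, 0.72, 0.0, 0.0]
force: [-0.1, -0.4, 0.0]
gripper_width: 0.0385
gripper_force: 0.0
```

Request:
arm_command(
  deltas=[
    [[0,0,-10,0],[0,0,-15,0],[0,0,-20,0],[0,0,-25,0],[0,0,-25,0],[0,0,-25,0],[0,0,-10,0],[0,0,0,0]],
  ],
)

```text
t: 13.07
ee_pos: [0.5228, -0.3404, 0.2698]
tcp_rot: [0.694, 0.72, 0.001, 0.003]
force: [-0.8, 0.2, -1.1]
gripper_width: 0.0383
gripper_force: 0.0
```

```bash
python3 -c "
from h import *
save('side','side6.png',(270,130,470,340),2.8)
optics.capture('top')
plan((.563,.265,.267,np.pi+.09))"
```

```text
t 13.2 tcp [ 0.5215 -0.3398  0.2657] yaw 1.609 tilt [ 0. -0. -1.] F [-0.3  0.3 -0.7] w 0.0386 gf 0 q7 0.47
mm [602.8  64.5  -1.3] spin -1.623
```

View pics/side6.png

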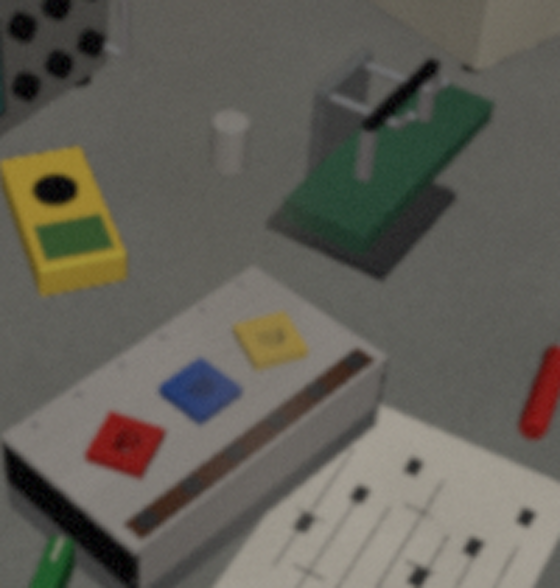

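The cover hangs by its handle on both prongs. The couplings are each turned differently, so I need a top close-up of the D-holes.

```bash
python3 -c "
from h import *
save('top','top7.png',(235,235,395,340),5)"
```

```text
(no output)
```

View pics/top7.png

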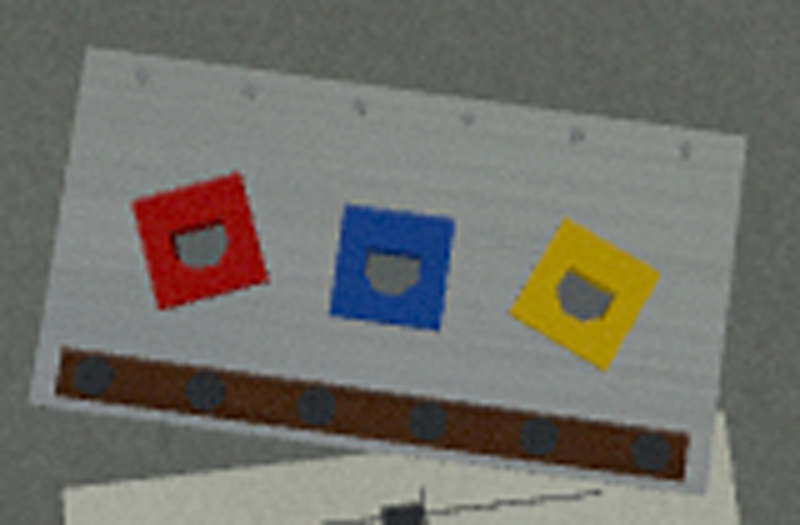

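```bash
cat > soc.py <<'E'
from h import *
import sys
t,s=sys.argv[1:3]
im={'top':cv2.imread('pics/raw_'+t),'side':cv2.imread('pics/raw_'+s)}
def soc(col,p0):
    hs=[]
    for n in im:
        hs.append((n,blob(cmask(im[n],col,100,60),proj(n,[p0[0],p0[1],.095]))))
    for z in ([hs[0]],[hs[1]],hs):
        print(col,[n for n,_ in z],*[np.round(v,4) for v in fit(z,box(.046,.046,.0855,.095),p0)])
g=eval(sys.argv[3]) if len(sys.argv)>3 else dict(red=[.487,.095,.25],blue=[.479,.017,-.12],yellow=[.471,-.063,-.5])
for c in g: soc(c,g[c])
E
python3 soc.py top7.png side6.png
```

```text
red ['top'] [0.4869 0.0949 0.2711] 0.0173
red ['side'] [0.4873 0.0926 0.3415] 0.0851
red ['top', 'side'] [0.487  0.0948 0.2774] 0.132
blue ['top'] [ 0.4772  0.0154 -0.1338] 0.0295
blue ['side'] [0.4786 0.0133 0.1286] 0.2461
blue ['top', 'side'] [ 0.4771  0.0152 -0.1294] 0.2847
yellow ['top'] [ 0.467  -0.064  -0.5329] 0.0181
yellow ['side'] [ 0.4665 -0.0667 -0.7069] 0.147
yellow ['top', 'side'] [ 0.4669 -0.0642 -0.5368] 0.1913
```

Top-view coupling fits are 80.1 mm apart, as they should be, with turns of about red 0.27, blue -0.13 and yellow -0.53 rad. Going to the red knob.

Request:
arm_command(
  deltas=[
    [[30.1,3.2,0,0],[30.1,3.2,0,0],[30.1,3.2,0,0],[30.1,3.2,0,0],[30.1,3.2,0,0],[30.1,3.2,0,0],[30.1,3.2,0,0],[30.1,3.2,0,0],[30.1,3.2,0,0],[30.1,3.2,0,0],[30.1,3.2,0,0],[30.1,3.2,0,0],[30.1,3.2,0,0],[30.1,3.2,0,0],[30.1,3.2,0,0],[30.1,3.2,0,0],[30.1,3.2,0,0],[30.1,3.2,0,0],[30.1,3.2,0,0],[30.1,3.2,0,0]],
  ],
  gripper=0.55,
)

```text
t: 14.88
ee_pos: [0.5622, 0.2651, 0.2644]
tcp_rot: [0.694, 0.72, -0.001, -0.0]
force: [-0.3, -0.0, 0.2]
gripper_width: 0.0472
gripper_force: 0.0
```

Request:
arm_command(
  deltas=[
    [[0,0,0,-0.115],[0,0,0,-0.115],[0,0,0,-0.115],[0,0,0,-0.115],[0,0,0,-0.115],[0,0,0,-0.115],[0,0,0,-0.115],[0,0,0,-0.115],[0,0,0,-0.115],[0,0,0,-0.115],[0,0,0,-0.115],[0,0,0,-0.115],[0,0,0,-0.115],[0,0,0,-0.105],[0,0,0,0],[0,0,0,0]],
  ],
)

```text
t: 16.22
ee_pos: [0.5624, 0.2638, 0.2649]
tcp_rot: [-0.032, 0.999, -0.0, -0.001]
force: [0.3, 1.1, -0.0]
gripper_width: 0.0469
gripper_force: 0.0
```

```bash
python3 -c "
from h import *
plan((.563,.265,.15,np.pi+.06),(.563,.265,.092,np.pi+.06))"
```

```text
t 16.2 tcp [0.5624 0.2638 0.2649] yaw -3.078 tilt [ 0.002 -0.    -1.   ] F [ 0.3  1.1 -0. ] w 0.0469 gf 0 q7 0.88
mm [ -0.7   1.2 114.9] spin 0.004
mm [ 0.  0. 58.] spin -0.000
```

Request:
arm_command(
  deltas=[
    [[-0.7,1.2,20,0],[0,0,25,0],[0,0,25,0],[0,0,25,0],[0,0,20,0],[0,0,18,0],[0,0,15,0],[0,0,15,0],[0,0,10,0],[0,0,0,0],[0,0,0,0]],
  ],
)

```text
t: 17.13
ee_pos: [0.5633, 0.2654, 0.0932]
tcp_rot: [-0.033, 0.999, -0.0, -0.0]
force: [0.0, 0.9, 0.1]
gripper_width: 0.0467
gripper_force: 0.0
```

Request:
arm_command(
  deltas=[
    [[0,0,0,0],[0,0,0,0],[0,0,0,0],[0,0,0,0],[0,0,0,0],[0,0,0,0],[0,0,0,0],[0,0,0,0]],
  ],
  gripper=0,
)

```text
t: 17.8
ee_pos: [0.564, 0.2654, 0.0945]
tcp_rot: [-0.033, 0.999, 0.0, 0.001]
force: [-0.3, -1.0, 6.3]
gripper_width: 0.0168
gripper_force: 58.7
```

```bash
python3 -c "
from h import *
s=bot.read_state()
plan((s['ee_pos'][0]-.0598,s['ee_pos'][1]-.0039,s['ee_pos'][2],None))"
```

```text
t 17.8 tcp [0.564  0.2654 0.0945] yaw -3.075 tilt [-0.002  0.    -1.   ] F [-0.3 -1.   6.3] w 0.0168 gf 59 q7 0.80
mm [59.9  0.1 -0. ] spin 0.000
```

Request:
arm_command(
  deltas=[
    [[5,0,0,0],[5,0,0,0],[5,0,0,0],[5,0,0,0],[5,0,0,0],[5,0,0,0],[6,0,0,0],[8,0,0,0],[8,0,0,0],[8,0,0,0],[0,0,0,0],[0,0,0,0]],
  ],
)

```text
t: 18.8
ee_pos: [0.5029, 0.2611, 0.0931]
tcp_rot: [-0.034, 0.999, -0.0, -0.0]
force: [-0.0, 0.4, -1.3]
gripper_width: 0.0172
gripper_force: 58.5
```

Request:
arm_command(
  deltas=[
    [[0,0,-10,0],[0,0,-20,0],[0,0,-25,0],[0,0,-25,0],[0,0,-25,0],[0,0,-20,0],[0,0,0,0],[0,0,0,0]],
  ],
)

```text
t: 19.47
ee_pos: [0.5042, 0.2616, 0.2197]
tcp_rot: [-0.033, 0.999, 0.0, 0.001]
force: [-0.7, -0.5, -1.6]
gripper_width: 0.017
gripper_force: 58.6
```

```bash
python3 -c "
from h import *
save('side','side8.png'); save('top','top8.png')
im=cv2.imread('pics/raw_side8.png')[150:400,130:430]; cv2.imwrite('pics/side8c.png',cv2.resize(im,None,fx=2.4,fy=2.4,interpolation=cv2.INTER_CUBIC))
plan((.487,.0945,.22,np.pi+.274))"; python3 soc.py top8.png side8.png
```

```text
t 19.6 tcp [0.5034 0.2609 0.2177] yaw -3.075 tilt [ 0.001 -0.    -1.   ] F [ 0.1 -0.6 -0.8] w 0.0173 gf 59 q7 0.86
mm [  27.5 -165.    -2.3] spin -0.207
red ['top'] [0.487  0.0949 0.2711] 0.0122
red ['side'] [0.4873 0.0926 0.3415] 0.0884
red ['top', 'side'] [0.4871 0.0948 0.2785] 0.1323
blue ['top'] [ 0.4772  0.0154 -0.1338] 0.0295
blue ['side'] [0.4784 0.0132 0.1091] 0.2395
blue ['top', 'side'] [ 0.4771  0.0152 -0.129 ] 0.2775
yellow ['top'] [ 0.467  -0.064  -0.5329] 0.0181
yellow ['side'] [ 0.4666 -0.0673 -0.652 ] 0.1549
yellow ['top', 'side'] [ 0.4668 -0.0642 -0.5337] 0.2037
```

View pics/side8c.png

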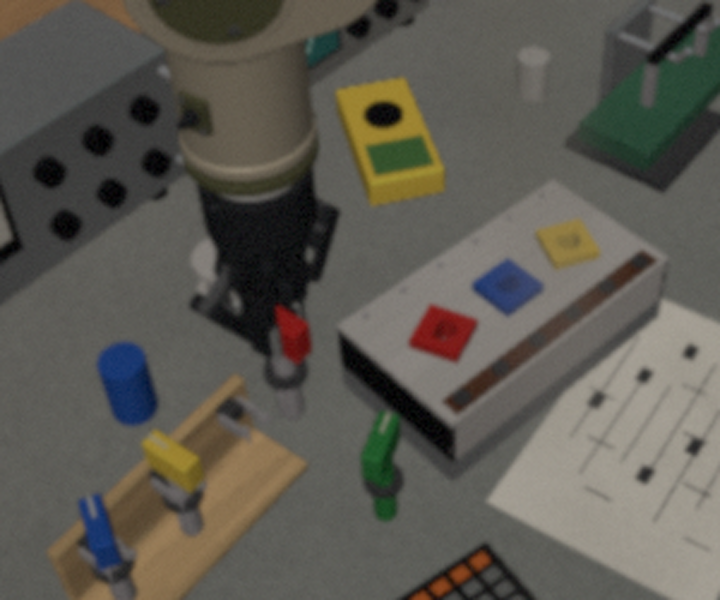

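The red spindle came out and hangs upright at (290,355) in the crop, and the couplings haven't moved. Carry it over the red coupling.

Request:
arm_command(
  deltas=[
    [[1.4,-8,0,0],[2.6,-15,0,0],[2.9,-18,0,0],[2.9,-18,0,0],[2.9,-18,0,0],[2.9,-18,0,0],[2.9,-18,0,0],[2.9,-18,0,0],[2.9,-18,0,0],[2.4,-16,0,0],[0,0,0,-0.1],[0,0,0,-0.105],[0,0,0,0],[0,0,0,0],[0,0,0,0]],
  ],
)

```text
t: 20.82
ee_pos: [0.4877, 0.0948, 0.2179]
tcp_rot: [-0.134, 0.991, 0.0, -0.0]
force: [-1.3, 0.4, -0.4]
gripper_width: 0.0169
gripper_force: 58.7
```

```bash
python3 -c "
from h import *
plan((.4875,.0947,.185,np.pi+.272))"
```

```text
t 20.8 tcp [0.4877 0.0948 0.2179] yaw -2.873 tilt [ 0.001  0.    -1.   ] F [-1.3  0.4 -0.4] w 0.0169 gf 59 q7 1.46
mm [ 0.2  0.  32.9] spin -0.003
```

Request:
arm_command(
  deltas=[
    [[0.2,0,12,-0.003],[0,0,12,0],[0,0,8,0],[0,0,4,0],[0,0,3,0],[0,0,3,0],[0,0,3,0],[0,0,2,0],[0,0,0,0],[0,0,0,0]],
  ],
)

```text
t: 21.65
ee_pos: [0.4879, 0.0948, 0.1714]
tcp_rot: [-0.137, 0.991, -0.0, 0.0]
force: [-0.1, -0.3, -1.9]
gripper_width: 0.0169
gripper_force: 58.8
```

Request:
arm_command(
  deltas=[
    [[0,0,3,0],[0,0,3,0],[0,0,3,0],[0,0,3,0],[0,0,0,0]],
  ],
)

```text
t: 22.07
ee_pos: [0.4877, 0.0946, 0.1587]
tcp_rot: [-0.137, 0.991, -0.0, -0.0]
force: [1.1, -0.8, -2.3]
gripper_width: 0.0169
gripper_force: 58.6
```

Foot is about 20 mm in with no side load; continue down to the shoulder.

Request:
arm_command(
  deltas=[
    [[0,0,4,0],[0,0,4,0],[0,0,4,0],[0,0,4,0],[0,0,4,0],[0,0,3,0],[0,0,2,0],[0,0,0,0],[0,0,0,0]],
  ],
)

```text
t: 22.82
ee_pos: [0.4878, 0.0947, 0.1342]
tcp_rot: [-0.137, 0.991, -0.0, -0.0]
force: [1.3, -0.8, -2.7]
gripper_width: 0.017
gripper_force: 58.5
```

Request:
arm_command(
  deltas=[
    [[0,0,2,0],[0,0,2,0],[0,0,1,0],[0,0,1,0],[0,0,0,0]],
  ],
)

```text
t: 23.23
ee_pos: [0.488, 0.0948, 0.1294]
tcp_rot: [-0.137, 0.991, -0.0, 0.0]
force: [-5.2, -3.0, 14.4]
gripper_width: 0.0169
gripper_force: 60.9
```

Seated: 14 N at the expected height. Release, rise, and go to the yellow knob.

Request:
arm_command(
  deltas=[
    [[0,0,0,0],[0,0,0,0],[0,0,0,0],[0,0,0,0],[0,0,0,0],[0,0,-15,0],[0,0,-25,0],[0,0,-25,0],[0,0,-25,0],[0,0,0,0],[0,0,0,0]],
  ],
  gripper=0.55,
)

```text
t: 24.15
ee_pos: [0.4885, 0.0949, 0.2193]
tcp_rot: [-0.137, 0.991, -0.0, 0.001]
force: [0.2, 0.7, -1.4]
gripper_width: 0.0468
gripper_force: 0.0
```

```bash
python3 -c "
from h import *
save('side','side9.png'); save('top','top9.png')
im=cv2.imread('pics/raw_side9.png')[200:350,250:430]; cv2.imwrite('pics/side9c.png',cv2.resize(im,None,fx=3.5,fy=3.5,interpolation=cv2.INTER_CUBIC))
plan((.5572,.3452,.218,np.pi+.06),(.5572,.3452,.092,np.pi+.06))"
```

```text
t 24.2 tcp [0.4874 0.0946 0.2175] yaw -2.867 tilt [ 0.001 -0.    -1.   ] F [-0.3  1.2 -0.8] w 0.0472 gf 0 q7 1.46
mm [-135.2  222.2   -0.5] spin 0.215
mm [  0.   0. 126.] spin -0.000
```

View pics/side9c.png

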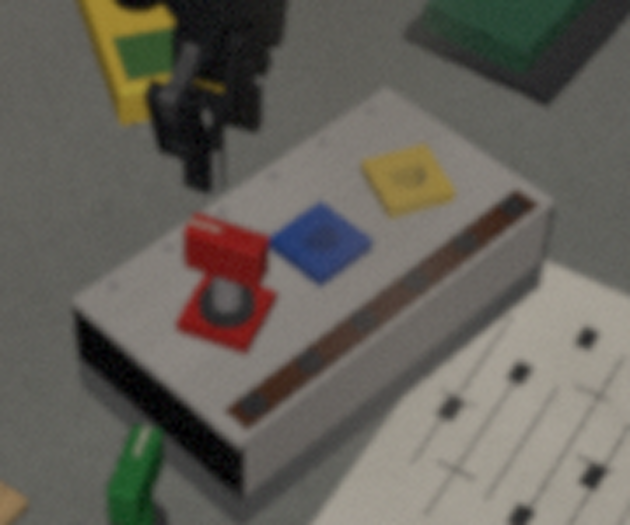

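Red sits home: its shoulder lies on the red block at (227,300) in the crop. Yellow next.

Request:
arm_command(
  deltas=[
    [[-13.5,22.2,0,0],[-13.5,22.2,0,0],[-13.5,22.2,0,0],[-13.5,22.2,0,0],[-13.5,22.2,0,0],[-13.5,22.2,0,0],[-13.5,22.2,0,0],[-13.5,22.2,0,0],[-13.5,22.2,0,0],[-13.5,22.2,0,0],[0,0,0,0.107],[0,0,0,0.107],[0,0,0,0],[0,0,0,0]],
  ],
)

```text
t: 25.42
ee_pos: [0.557, 0.3449, 0.217]
tcp_rot: [-0.032, 0.999, -0.001, -0.001]
force: [0.0, -0.2, -0.2]
gripper_width: 0.0467
gripper_force: 0.0
```

```bash
python3 -c "
from h import *
plan((.5572,.3452,.092,np.pi+.06))"
```

```text
t 25.4 tcp [0.557  0.3449 0.217 ] yaw -3.077 tilt [ 0.001 -0.001 -1.   ] F [ 0.  -0.2 -0.2] w 0.0467 gf 0 q7 0.74
mm [ -0.2   0.2 125. ] spin 0.005
```

Request:
arm_command(
  deltas=[
    [[-0.2,0.2,15,0],[0,0,22,0],[0,0,22,0],[0,0,20,0],[0,0,18,0],[0,0,15,0],[0,0,12,0],[0,0,0,0],[0,0,0,0]],
  ],
)

```text
t: 26.17
ee_pos: [0.5575, 0.3452, 0.0941]
tcp_rot: [-0.031, 1.0, -0.0, -0.0]
force: [0.8, 0.0, 1.0]
gripper_width: 0.0466
gripper_force: 0.0
```

Request:
arm_command(
  deltas=[
    [[0,0,0,0],[0,0,0,0],[0,0,0,0],[0,0,0,0],[0,0,0,0],[0,0,0,0],[0,0,0,0],[0,0,0,0]],
  ],
  gripper=0,
)

```text
t: 26.83
ee_pos: [0.5582, 0.3454, 0.0956]
tcp_rot: [-0.03, 1.0, 0.0, 0.001]
force: [-0.9, -2.5, 6.9]
gripper_width: 0.0168
gripper_force: 58.8
```

Request:
arm_command(
  deltas=[
    [[5,0,0,0],[5,0,0,0],[5,0,0,0],[5,0,0,0],[5,0,0,0],[5,0,0,0],[6,0,0,0],[8,0,0,0],[8,0,0,0],[8,0,0,0],[0,0,0,0],[0,0,0,0]],
  ],
)

```text
t: 27.83
ee_pos: [0.497, 0.3415, 0.0941]
tcp_rot: [-0.031, 1.0, -0.0, -0.0]
force: [0.3, -0.1, -2.0]
gripper_width: 0.0171
gripper_force: 58.6
```

Request:
arm_command(
  deltas=[
    [[0,0,-10,0],[0,0,-20,0],[0,0,-25,0],[0,0,-25,0],[0,0,-25,0],[0,0,-25,0],[0,0,0,0],[0,0,0,0]],
  ],
)

```text
t: 28.5
ee_pos: [0.4984, 0.3422, 0.2261]
tcp_rot: [-0.03, 1.0, 0.001, 0.001]
force: [-0.1, 0.4, -2.6]
gripper_width: 0.0169
gripper_force: 58.8
```

```bash
python3 -c "
from h import *
save('side','side10.png'); save('top','top10.png')
plan((.500,.100,.26,None),(.4675,-.0640,.26,np.pi-.533))"; python3 soc.py top10.png side10.png "dict(blue=[.479,.017,-.12],yellow=[.471,-.063,-.5])"
```

```text
t 28.6 tcp [0.4977 0.3413 0.2237] yaw -3.081 tilt [ 0.001 -0.001 -1.   ] F [-0.4  0.3 -2.6] w 0.0172 gf 59 q7 0.70
mm [  12.3 -241.   -36.3] spin 0.000
mm [  42.4 -161.7   -0. ] spin 0.594
blue ['top'] [ 0.4772  0.0154 -0.1338] 0.0295
blue ['side'] [0.4791 0.0137 0.1521] 0.2463
blue ['top', 'side'] [ 0.4771  0.0152 -0.129 ] 0.2859
yellow ['top'] [ 0.467  -0.064  -0.5329] 0.0181
yellow ['side'] [ 0.4658 -0.0664 -0.6593] 0.147
yellow ['top', 'side'] [ 0.4669 -0.0642 -0.5343] 0.1844
```

Request:
arm_command(
  deltas=[
    [[0,0,-18,0],[0,0,-18,0],[1.5,-10,0,0],[2.5,-20,0,0],[3.4,-25,0,0],[3.4,-25,0,0],[3.4,-25,0,0],[3.4,-25,0,0],[3.4,-25,0,0],[3.4,-25,0,0],[3.4,-25,0,0],[3.4,-25,0,0],[3.4,-25,0,0],[3.4,-25,0,0],[3.4,-25,0,0],[3.4,-25,0,0],[3.4,-25,0,0],[3.4,-25,0,0],[2.9,-23.2,0,0],[0,0,0,0]],
  ],
)

```text
t: 30.27
ee_pos: [0.4667, -0.0695, 0.2589]
tcp_rot: [-0.027, 1.0, -0.0, -0.001]
force: [-0.3, 0.0, -1.7]
gripper_width: 0.017
gripper_force: 58.9
```

Request:
arm_command(
  deltas=[
    [[0,0,0,0.099],[0,0,0,0.099],[0,0,0,0.099],[0,0,0,0.099],[0,0,0,0.099],[0,0,0,0.099],[0,0,0,0],[0,0,0,0],[0,0,0,0]],
  ],
)

```text
t: 31.02
ee_pos: [0.4677, -0.0639, 0.2598]
tcp_rot: [0.262, 0.965, 0.0, -0.0]
force: [-0.4, -0.1, -0.5]
gripper_width: 0.0174
gripper_force: 58.9
```

```bash
python3 -c "
from h import *
save('side','side11.png'); save('top','top11.png')
plan((.4677,-.0644,.18,np.pi-.533))"; python3 soc.py top11.png side11.png "dict(blue=[.479,.017,-.12])"
```

```text
t 31.1 tcp [ 0.4678 -0.064   0.2601] yaw 2.611 tilt [ 0. -0. -1.] F [-0.1 -0.1 -1.5] w 0.0171 gf 59 q7 1.08
mm [-0.1 -0.4 80.1] spin 0.002
blue ['top'] [ 0.5047 -0.0096 -0.1164] 0.1853
blue ['side'] [ 0.5058 -0.0113  0.1682] 0.2427
blue ['top', 'side'] [ 0.5047 -0.0098 -0.1165] 0.4379
```

The chassis has just been knocked by about 37 mm. Step aside and measure it again.

Request:
arm_command(
  deltas=[
    [[-8,-13,0,0],[-13,-22,0,0],[-13,-22,0,0],[-13,-22,0,0],[-13,-22,0,0],[-13,-22,0,0],[-13,-24,0,0],[0,0,0,0],[0,0,0,0]],
  ],
)

```text
t: 31.87
ee_pos: [0.4669, -0.2358, 0.2598]
tcp_rot: [0.264, 0.964, 0.0, -0.0]
force: [-0.1, 1.0, -1.6]
gripper_width: 0.0171
gripper_force: 59.0
```

```bash
python3 -c "
from h import *
save('side','side12.png'); save('top','top12.png',(225,205,420,340),4)"
python3 soc.py top12.png side12.png "dict(blue=[.505,-.01,-.12],yellow=[.495,-.09,-.5])"
```

```text
blue ['top'] [ 0.5046 -0.0098 -0.1238] 0.0256
blue ['side'] [ 0.5063 -0.0111  0.1619] 0.2427
blue ['top', 'side'] [ 0.5046 -0.0098 -0.1223] 0.2783
yellow ['top'] [ 0.4946 -0.089  -0.5301] 0.0186
yellow ['side'] [ 0.4932 -0.0918 -0.6945] 0.1735
yellow ['top', 'side'] [ 0.4945 -0.0892 -0.5286] 0.219
```

View pics/top12.png

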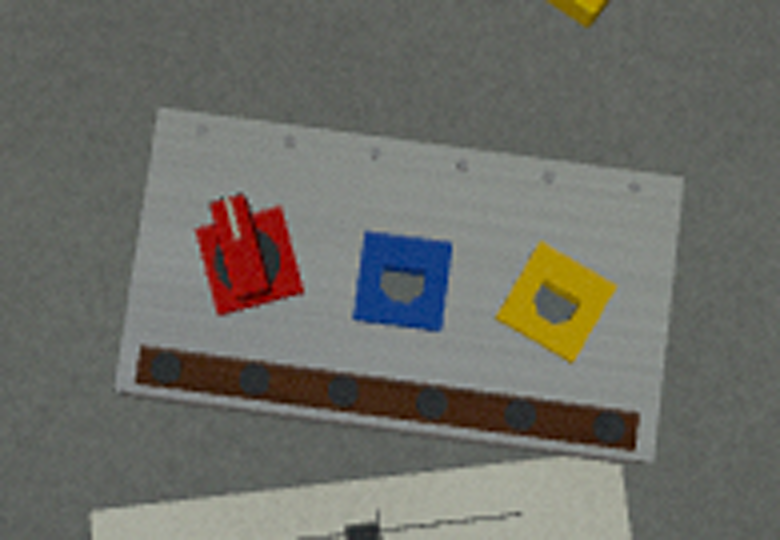

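The chassis moved by about (+27, -25) mm with red still home. The new yellow coupling is at (555,300) in the crop.

```bash
python3 -c "
from h import *
plan((.4953,-.0893,.26,np.pi-.531),(.4953,-.0893,.172,None))"
```

```text
t 32.0 tcp [ 0.4675 -0.2335  0.2603] yaw 2.610 tilt [ 0.     0.001 -1.   ] F [-0.  -0.  -2.6] w 0.0171 gf 59 q7 1.35
mm [ 49.1 138.4   0.3] spin -0.000
mm [ 0.  0. 88.] spin 0.000
```

Request:
arm_command(
  deltas=[
    [[3.1,8.4,0,0],[7,20,0,0],[8,22,0,0],[8,22,0,0],[8,22,0,0],[8,22,0,0],[7,22,0,0],[0,0,0,0],[0,0,0,0],[0,0,0,0]],
  ],
)

```text
t: 32.8
ee_pos: [0.4952, -0.0898, 0.2604]
tcp_rot: [0.263, 0.965, -0.0, 0.0]
force: [1.1, -0.2, -2.5]
gripper_width: 0.0168
gripper_force: 59.0
```

```bash
python3 -c "
from h import *
plan((.4953,-.0893,.172,np.pi-.531))"
```

```text
t 32.8 tcp [ 0.4952 -0.0898  0.2604] yaw 2.610 tilt [-0.    -0.001 -1.   ] F [ 1.1 -0.2 -2.5] w 0.0168 gf 59 q7 1.08
mm [ 0.1  0.5 88.4] spin -0.001
```

Request:
arm_command(
  deltas=[
    [[0.1,0.3,18,0],[0,0,20,0],[0,0,18,0],[0,0,12,0],[0,0,8,0],[0,0,4,0],[0,0,3,0],[0,0,3,0],[0,0,2,0],[0,0,0,0],[0,0,0,0]],
  ],
)

```text
t: 33.72
ee_pos: [0.4956, -0.0899, 0.1726]
tcp_rot: [0.263, 0.965, -0.0, 0.0]
force: [0.8, 1.8, -1.4]
gripper_width: 0.0173
gripper_force: 59.0
```

Request:
arm_command(
  deltas=[
    [[0,0,3,0],[0,0,3,0],[0,0,3,0],[0,0,0,0]],
  ],
)

```text
t: 34.05
ee_pos: [0.495, -0.0899, 0.1626]
tcp_rot: [0.263, 0.965, -0.0, -0.0]
force: [-0.7, 0.0, -1.4]
gripper_width: 0.0171
gripper_force: 59.0
```

No resistance with the foot 16 mm in; continue.

Request:
arm_command(
  deltas=[
    [[0,0,4,0],[0,0,4,0],[0,0,4,0],[0,0,4,0],[0,0,4,0],[0,0,4,0],[0,0,3,0],[0,0,2,0],[0,0,0,0],[0,0,0,0]],
  ],
)

```text
t: 34.88
ee_pos: [0.4954, -0.0899, 0.1343]
tcp_rot: [0.263, 0.965, -0.0, 0.0]
force: [-0.2, 1.1, -1.4]
gripper_width: 0.0173
gripper_force: 59.0
```

Request:
arm_command(
  deltas=[
    [[0,0,1,0],[0,0,1,0],[0,0,1,0],[0,0,1,0],[0,0,0,0]],
  ],
)

```text
t: 35.3
ee_pos: [0.4956, -0.09, 0.1306]
tcp_rot: [0.263, 0.965, -0.0, 0.0]
force: [-2.1, 0.2, 2.9]
gripper_width: 0.0172
gripper_force: 59.4
```

Request:
arm_command(
  deltas=[
    [[0,0,1,0],[0,0,1,0],[0,0,0,0]],
  ],
)

```text
t: 35.55
ee_pos: [0.4957, -0.0901, 0.1305]
tcp_rot: [0.263, 0.965, -0.001, 0.0]
force: [-11.0, 0.6, 25.2]
gripper_width: 0.017
gripper_force: 63.1
```

Seated (25 N, no further travel). Release, rise, go to blue.

Request:
arm_command(
  deltas=[
    [[0,0,-1,0],[0,0,-1,0],[0,0,0,0],[0,0,0,0],[0,0,0,0],[0,0,0,0],[0,0,-15,0],[0,0,-25,0],[0,0,-25,0],[0,0,-25,0],[0,0,0,0],[0,0,0,0]],
  ],
  gripper=0.55,
)

```text
t: 36.55
ee_pos: [0.4961, -0.09, 0.2213]
tcp_rot: [0.263, 0.965, -0.0, 0.001]
force: [0.0, -0.4, 0.0]
gripper_width: 0.0466
gripper_force: 0.0
```

```bash
python3 -c "
from h import *
plan((.5517,.4247,.22,np.pi-.42),(.5517,.4247,.093,None))"
```

```text
t 36.5 tcp [ 0.4961 -0.09    0.2213] yaw 2.609 tilt [-0.002  0.    -1.   ] F [ 0.  -0.4  0. ] w 0.0466 gf 0 q7 1.06
mm [213.6 471.6   1.3] spin -0.113
mm [  0.   0. 127.] spin 0.000
```

Request:
arm_command(
  deltas=[
    [[10.7,23.6,0,0],[10.7,23.6,0,0],[10.7,23.6,0,0],[10.7,23.6,0,0],[10.7,23.6,0,0],[10.7,23.6,0,0],[10.7,23.6,0,0],[10.7,23.6,0,0],[10.7,23.6,0,0],[10.7,23.6,0,0],[10.7,23.6,0,0],[10.7,23.6,0,0],[10.7,23.6,0,0],[10.7,23.6,0,0],[10.7,23.6,0,0],[10.7,23.6,0,0],[10.7,23.6,0,0],[10.7,23.6,0,0],[10.7,23.4,0,0],[10.3,23.4,0,0]],
  ],
)

```text
t: 38.22
ee_pos: [0.5506, 0.4258, 0.2183]
tcp_rot: [0.263, 0.965, -0.001, -0.001]
force: [1.1, -0.0, 0.6]
gripper_width: 0.0469
gripper_force: 0.0
```

Request:
arm_command(
  deltas=[
    [[0,0,0,-0.056],[0,0,0,-0.057],[0,0,0,0],[0,0,0,0],[0,0,0,0]],
  ],
)

```text
t: 38.63
ee_pos: [0.551, 0.4243, 0.2195]
tcp_rot: [0.209, 0.978, -0.0, -0.0]
force: [0.1, -0.3, -0.2]
gripper_width: 0.0474
gripper_force: 0.0
```

```bash
python3 -c "
from h import *
plan((.5517,.4247,.093,np.pi-.42))"
```

```text
t 38.6 tcp [0.551  0.4243 0.2195] yaw 2.720 tilt [ 0.    -0.001 -1.   ] F [ 0.1 -0.3 -0.2] w 0.0474 gf 0 q7 0.16
mm [ -0.5   0.6 126.5] spin -0.002
```

Request:
arm_command(
  deltas=[
    [[-0.5,0.6,16,0],[0,0,22,0],[0,0,22,0],[0,0,20,0],[0,0,18,0],[0,0,15,0],[0,0,13,0],[0,0,0,0],[0,0,0,0]],
  ],
)

```text
t: 39.38
ee_pos: [0.5516, 0.4249, 0.0941]
tcp_rot: [0.209, 0.978, -0.0, -0.0]
force: [-0.4, -0.8, 1.0]
gripper_width: 0.047
gripper_force: 0.0
```

Request:
arm_command(
  deltas=[
    [[0,0,0,0],[0,0,0,0],[0,0,0,0],[0,0,0,0],[0,0,0,0],[0,0,0,0],[0,0,0,0],[0,0,0,0]],
  ],
  gripper=0,
)

```text
t: 40.05
ee_pos: [0.5521, 0.4256, 0.0957]
tcp_rot: [0.208, 0.978, 0.001, 0.001]
force: [-1.3, -1.0, 5.9]
gripper_width: 0.0169
gripper_force: 58.8
```

Request:
arm_command(
  deltas=[
    [[4.4,-2.3,0,0],[4.4,-2.3,0,0],[4.4,-2.3,0,0],[4.4,-2.3,0,0],[4.4,-2.3,0,0],[4.4,-2.3,0,0],[5.3,-2.8,0,0],[7.1,-3.7,0,0],[7.1,-3.7,0,0],[7.1,-3.7,0,0],[0,0,0,0],[0,0,0,0]],
  ],
)

```text
t: 41.05
ee_pos: [0.4911, 0.4213, 0.0939]
tcp_rot: [0.208, 0.978, -0.0, -0.0]
force: [0.3, 0.0, -1.4]
gripper_width: 0.0171
gripper_force: 58.7
```

Request:
arm_command(
  deltas=[
    [[0,0,-10,0],[0,0,-20,0],[0,0,-25,0],[0,0,-25,0],[0,0,-25,0],[0,0,-25,0],[0,0,-25,0],[0,0,-10,0],[0,0,0,0],[0,0,0,0]],
  ],
)

```text
t: 41.88
ee_pos: [0.4921, 0.4213, 0.2587]
tcp_rot: [0.208, 0.978, -0.0, 0.0]
force: [0.3, 0.5, -1.9]
gripper_width: 0.0169
gripper_force: 58.8
```

```bash
python3 -c "
from h import *
save('side','side13.png'); save('top','top13.png')
im=cv2.imread('pics/raw_side13.png')[150:420,120:440]; cv2.imwrite('pics/side13c.png',cv2.resize(im,None,fx=2.2,fy=2.2,interpolation=cv2.INTER_CUBIC))
plan((.505,-.0098,.26,None),(.505,-.0098,.26,np.pi-.124))"; python3 soc.py top13.png side13.png "dict(blue=[.505,-.01,-.12])"
```

```text
t 42.0 tcp [0.4918 0.4208 0.2574] yaw 2.722 tilt [ 0.001 -0.002 -1.   ] F [ 0.3  0.1 -1.8] w 0.0172 gf 59 q7 0.11
mm [-187.6 -387.8   -2.6] spin 0.000
mm [ 0.  0. -0.] spin -0.296
blue ['top'] [ 0.5049 -0.0097 -0.1246] 0.0314
blue ['side'] [ 0.5059 -0.0112  0.1598] 0.2352
blue ['top', 'side'] [ 0.5048 -0.0099 -0.1241] 0.2762
```

View pics/side13c.png

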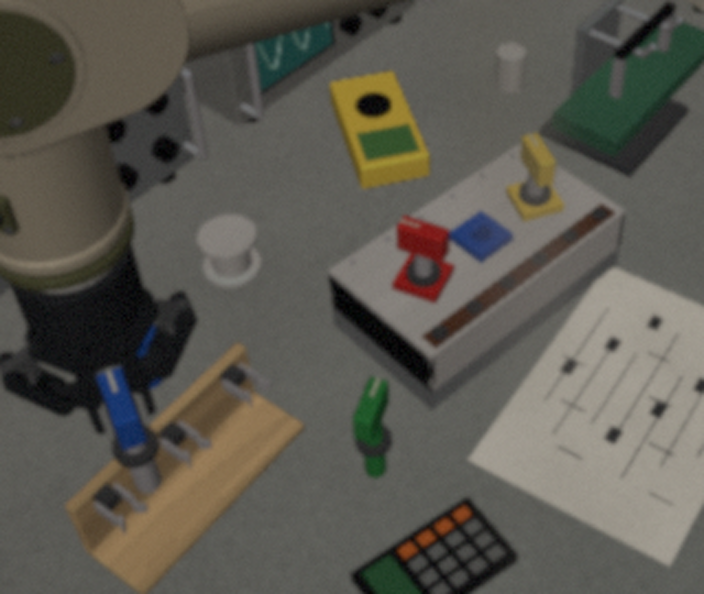

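Yellow and red are home, and blue is held upright at (122,420) in the crop. Carry blue over, a bit higher to clear the red knob.

Request:
arm_command(
  deltas=[
    [[0,0,-18,0],[-6,-12,0,0],[-10,-21,0,0],[-10,-21,0,0],[-10,-21,0,0],[-10,-21,0,0],[-10,-21,0,0],[-10,-21,0,0],[-10,-21,0,0],[-10,-21,0,0],[-10,-21,0,0],[-10,-21,0,0],[-10,-21,0,0],[-10,-21,0,0],[-10,-21,0,0],[-10,-21,0,0],[-10,-21,0,0],[-10,-21,0,0],[-10,-21,0,0],[-11,-19,0,0]],
  ],
)

```text
t: 43.65
ee_pos: [0.5037, -0.0108, 0.2759]
tcp_rot: [0.209, 0.978, -0.0, -0.001]
force: [0.5, 0.3, -1.5]
gripper_width: 0.0169
gripper_force: 58.9
```

Request:
arm_command(
  deltas=[
    [[0,0,0,-0.1],[0,0,0,-0.1],[0,0,0,-0.096],[0,0,0,0],[0,0,0,0],[0,0,0,0]],
  ],
)

```text
t: 44.15
ee_pos: [0.5043, -0.0091, 0.2767]
tcp_rot: [0.063, 0.998, 0.0, -0.001]
force: [-0.2, 0.8, -1.0]
gripper_width: 0.0173
gripper_force: 59.0
```

```bash
python3 -c "
from h import *
plan((.5053,-.0099,.172,np.pi-.124))
save('side','side14.png')
im=cv2.imread('pics/raw_side14.png'); a=cv2.imread('pics/raw_side13.png')
print(*[cv2.minAreaRect(blob(cmask(i,'blue',100,60),proj('side',[.505,-.01,.095])))[0] for i in(a,im)])"
```

```text
t 44.1 tcp [ 0.5043 -0.0091  0.2767] yaw 3.015 tilt [ 0.001  0.    -1.   ] F [-0.2  0.8 -1. ] w 0.0173 gf 59 q7 1.31
mm [ -1.1  -0.6 104.7] spin -0.003
(337.2500305175781, 256.7500305175781) (337.2500305175781, 256.7500305175781)
```

Request:
arm_command(
  deltas=[
    [[-1.1,-0.6,18,-0.003],[0,0,22,0],[0,0,22,0],[0,0,18,0],[0,0,10,0],[0,0,6,0],[0,0,4,0],[0,0,3,0],[0,0,2,0],[0,0,0,0],[0,0,0,0]],
  ],
)

```text
t: 45.12
ee_pos: [0.5058, -0.0098, 0.1727]
tcp_rot: [0.06, 0.998, -0.0, 0.0]
force: [-1.8, -1.0, -2.6]
gripper_width: 0.017
gripper_force: 59.1
```

Request:
arm_command(
  deltas=[
    [[0,0,3,0],[0,0,3,0],[0,0,3,0],[0,0,0,0]],
  ],
)

```text
t: 45.45
ee_pos: [0.5055, -0.0099, 0.1627]
tcp_rot: [0.06, 0.998, 0.0, -0.0]
force: [-0.0, 0.5, -2.5]
gripper_width: 0.0172
gripper_force: 59.0
```

Request:
arm_command(
  deltas=[
    [[0,0,4,0],[0,0,4,0],[0,0,4,0],[0,0,4,0],[0,0,4,0],[0,0,4,0],[0,0,3,0],[0,0,2,0],[0,0,0,0],[0,0,0,0]],
  ],
)

```text
t: 46.28
ee_pos: [0.5057, -0.0098, 0.1343]
tcp_rot: [0.06, 0.998, 0.0, 0.0]
force: [-0.1, 0.5, -1.6]
gripper_width: 0.017
gripper_force: 59.1
```

Request:
arm_command(
  deltas=[
    [[0,0,1,0],[0,0,1,0],[0,0,1,0],[0,0,1,0],[0,0,1,0],[0,0,0,0]],
  ],
)

```text
t: 46.78
ee_pos: [0.5059, -0.0099, 0.1306]
tcp_rot: [0.06, 0.998, -0.0, 0.0]
force: [-6.7, -0.3, 14.3]
gripper_width: 0.0174
gripper_force: 61.4
```

Seated at the same height as yellow. Release and step clear for a final look.

Request:
arm_command(
  deltas=[
    [[0,0,0,0],[0,0,0,0],[0,0,0,0],[0,0,0,0],[0,0,0,0],[0,0,-15,0],[0,0,-25,0],[0,0,-25,0],[0,0,-25,0],[0,0,-25,0],[0,0,-25,0],[20,0,0,0],[30,0,0,0],[30,0,0,0],[0,0,0,0],[0,0,0,0]],
  ],
  gripper=0.55,
)

```text
t: 48.12
ee_pos: [0.4256, -0.0004, 0.2698]
tcp_rot: [0.061, 0.998, -0.001, 0.001]
force: [-0.3, -0.6, 0.7]
gripper_width: 0.0469
gripper_force: 0.0
```

```bash
python3 -c "
from h import *
plan(); save('side','side15.png',(150,120,470,390),2.2)"
```

```text
t 48.1 tcp [ 4.256e-01 -4.000e-04  2.698e-01] yaw 3.020 tilt [-0.002 -0.003 -1.   ] F [-0.3 -0.6  0.7] w 0.0469 gf 0 q7 1.45
```

View pics/side15.png

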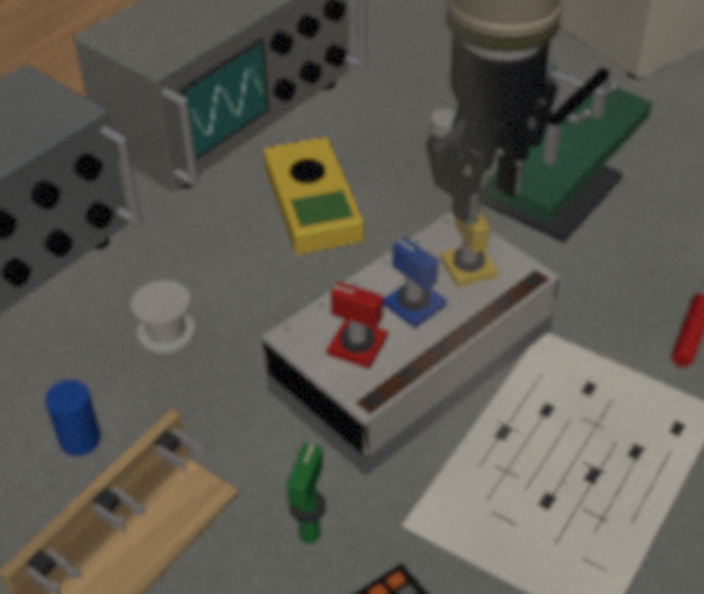

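All three shoulders lie on their own blocks: red (358,338), blue (415,298), yellow (470,262). The rack is empty, the cover hangs on the hook, and the bystanders are untouched.

```bash
python3 -c "
from station import bot
print(bot.close_job())"
```

```text
the job is handed in; nothing more can be done
None
```

Job handed in at about 48 s: the cover hangs by its handle on both prongs, and the red, yellow and blue spindles are fully home in their own couplings. The chassis was knocked partway through, so I re-measured it before fitting yellow and blue.

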